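Slide the tile trivet over the front edge of the chopping board

ROBOT

A 7-joint arm with a two-finger parallel gripper is mounted at the origin on a cart in front of the work surface, level with it; the furniture and walls round the work are solid. World frame = base frame: x ahead of the robot, y to its left, z up, the work surface at z = 0. Lengths are in m, angles in rad, forces in N, time in s.
With the tool pointing down it reaches from about 0.4 to 0.85 m from the base axis. Payload 4.5 kg.
Tool frame: the origin (TCP) lies on the centre line of the jaws, within the pads' length; the fingertips stand r.tip_extent ahead of it and the grasp point (between the pads) is the TCP (r.tip_extent is the distance from the TCP to the fingertips, in m); z points along the fingers, y is the line along which they close (so a half turn about z gives the same grasp; the last joint's range is limited). The gripper opens to 88 mm and grips with 3 to 60 N. Pads are 18 mm wide; open, the fingers measure 123 mm over their backs; the gripper's body (75 mm by 187 mm) begins 45 mm behind the grasp point.
Start: joints at [-1.298, 0.689, -0.195, 1.565, 0.157, 0.902, -0.215], TCP at [0.148, 0.607, 0.258] pointing down, gripper open.
Joint ranges: [-3.01, 3.01], [-0.46, 2.08], [-1.47, 1.51], [0.13, 2.56], [-1, 4.14], [0.04, 2.09], [-2.66, 2.66]. Speed limits (rad/s): [2.57, 2.57, 3.14, 3.14, 3.14, 3.14, 3.14].

INTERFACE

Orientations are given as a unit quaternion [x, y, z, w].
In Python, from plant import sensors, vision, finish_job, r gives the robot as it stands. The module is installed in compiled form; this text tells all that it offers.
- The arm moves only by the tool step_arm, never from a script. Its argument "steps" is a list of rows, each a list of 2 entries, a list of its own where there are three numbers: the shift along the tool's x, y, z in cm, then the turn, a rotation vector about the tool's x, y, z in degrees. A call has 1 to 12 rows; each row shifts and turns the commanded pose from where the row before left it, along the tool's axes as they then stand; what a row does not reach is not made up. A row lasts 1/8 s, in which the tool goes at most 62.5 mm and 10.7 degrees, less where a joint would pass 70% of its speed; a pose out of reach is approached as far as the arm can. A call with a gripper value outside its range is refused whole. "claw" is the opening, from -1 (shut) to 1 (fully open), set as the call begins (left out, the last holds). The fingers move at their own pace and stop on an object; "grip_force" is the grip in N (left out, the last holds). Time passes only in rows, so rows that do not move let the fingers close. It gives the time, the measured TCP pose, the force, the opening and the grip force at its end, in the units of the state.
- sensors.get_state(): the state, without advancing time (a new reading comes with each control period).
- vision.snapshot(name): name is "scene" or "top" or "wrist"; returns a dict with "img" (420x560x3 uint8, red, green, blue), "fx", "fy", "cx", "cy" (pixels), "position" and "rotation" of the camera in the world. Camera axes: x right, y down, z forward; pixel columns grow to the right and rows downward; lengths in m; the calibration is good to about 2 mm. The wrist camera is an equidistant fisheye: a pixel r from the principal point sees the ray r / f radians off the axis. A picture is of the moment at which its call begins. There is no depth.
- finish_job(): hands the job in; it is judged then, once.
The state is a dict: "clock": time; "q": joint angles; "qd": joint speeds; "joint_torque": joint torques, N m; "tool_pos": TCP position; "eef_rot": TCP orientation; "contact_force": force on the tool from outside, world axes, zero at the start; "moment": the same for the moment, N m; "opening": opening from 0.0 (shut) to 1.0 (fully open); "finger_force": force on a finger pad.
Only numpy, scipy, OpenCV 4.12 (cv2) and the standard library are available. Lean on these libraries where they do the work, as an engineer would, in place of code of your own. Each camera call takes 0.05 s, during which the arm holds its last target. There are 200 camera calls.

TASK

Push the flat white tile trivet across the chopping board towards the robot until about 4 cm of it overhangs the board's front long edge (the one nearest the robot) along its whole long side, so that a hand can get under it; leave it lying flat, its long side parallel to that edge, and not sticking out past the board's two ends. Just slide it with the fingertips, never lifting or tipping it. Leave the ramekin, the mug and the kitchen timer where they stand.

Things in the scene. Friction and masses are not known exactly. Their poses are not given: they have to be found in the camera images.
- board: dark brown chopping board with two thin pale inlaid strips, 280 (x) x 440 (y) x 30 mm high on small rubber feet; heavy, it does not move. Origin: centre of its underside, on the worktop; its top is 30 mm higher. Its x axis points away from the robot: the front long edge is at x = -140 mm, the ends at y = +-220 mm. It may be turned by up to 0.24 rad.
- trivet: flat white tile trivet, a plain loose slab 130 (x) x 190 (y) x 8 mm thick, about 0.3 kg, lying on the board with friction. Origin: centre of its underside. Its x axis points away from the robot and its long sides run along its y; it starts turned by up to 0.35 rad against the board, wholly on the board. It tips off the board if more than 65 mm overhangs.
- trivet_front (a point): middle of the trivet's front long side (nearer the robot), at its underside: 65 mm from the trivet's origin towards its -x
- ramekin: small white open ramekin, 67 mm across, 40 mm high, loose, standing on the board's rear left corner. Origin: centre of its underside. Leave alone.
- mug: yellow patterned mug, 92 x 127 x 95 mm high with its handle, loose, standing on the worktop beside the left or right end of the board. Origin: centre of its underside. Leave alone.
- kitchen_timer: cream kitchen timer, a rounded block 76 x 62 x 62 mm high, loose, standing on the worktop beside the other end of the board. Origin: centre of its underside. Leave alone.

How it is judged:
By the outcome, as a careful person would: the job done as asked, in the order asked, and still so for the second after the job is handed in, with the robot touching nothing.
It also fails if it takes over 43 s, if anything falls off the work surface, if the arm or the gripper's body presses on something with over 40 N, if the wrist force passes 120 N, or if a joint passes its speed limit or range.

## Working session

There is one attempt and no reset: what is moved stays moved. The work goes in short steps, Python scripts to look and compute and a tool call to move; the robot and the scene stay as the last step left them, time stands still between calls to the robot, and variables do not carry over. Pictures are saved under pics/ and viewed, at most 10 in all, crops included, and the job is handed in when it is done.

Besides the shell and the picture viewer there is one more tool, called after "Request:" as name(argument=value, ...) on one line, values as JSON. step_arm: Moves the arm, as the interface text tells. Its arguments: {"type":"object","properties":{"steps":{"type":"array"},"claw":{"type":"number"},"grip_force":{"type":"number"}},"required":["steps"]}

```bash
mkdir -p pics; python3 - <<'E'
from plant import sensors, vision, r
import cv2,numpy as np
for n in ("top","scene"):
    s=vision.snapshot(n); cv2.imwrite(f"pics/{n}0.png",s["img"][:,:,::-1])
    print(n,s["fx"],s["fy"],s["cx"],s["cy"],np.round(s["position"],4).tolist(),np.round(s["rotation"],4).tolist())
st=sensors.get_state(); print(st["tool_pos"],st["eef_rot"],r.tip_extent,st["clock"],st["contact_force"])
E
```

```text
top 441.11202426817965 441.11202426817965 282.18494991443055 209.2826147406474 [0.3904, 0.0111, 1.3082] [0.7115, -0.6972, 0.0613, -0.0626]
scene 530.7822899904667 530.7822899904667 282.2639483339846 205.56971095887076 [-0.1611, -0.5588, 1.058] [0.8344, -0.4001, 0.1722, -0.3378]
[0.14776109 0.60671793 0.25700033] [ 1.19104885e-01  9.92881324e-01 -8.37449925e-04 -4.31259315e-05] 0.019 0.1 [ 0.39041255 -0.114413    0.21734652]
```

View pics/top0.png

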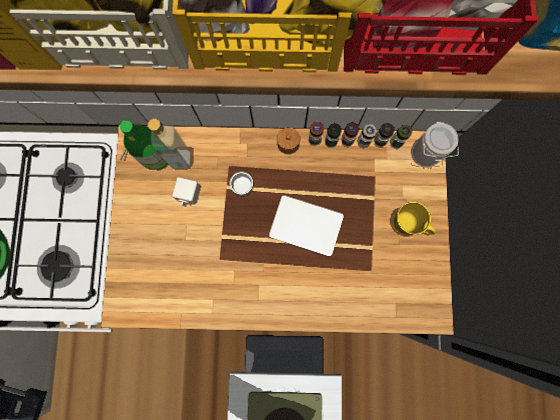

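View pics/scene0.png

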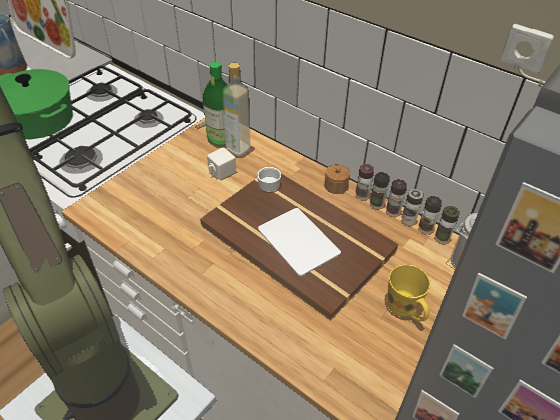

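The top view shows the dark board (corners near (228,167), (375,176), (371,270), (220,261)) and the white trivet at about (306,225). The ramekin is at (241,183), the timer at (185,190) and the mug at (412,220). The scene view agrees.

```bash
cat > h.py <<'E'
import cv2,numpy as np
from plant import sensors, vision, r
from scipy.spatial.transform import Rotation as R
def ray(s,uv,z):
    uv=np.atleast_2d(uv).astype(float)
    d=np.c_[(uv[:,0]-s["cx"])/s["fx"],(uv[:,1]-s["cy"])/s["fy"],np.ones(len(uv))]
    d=d@R.from_quat(s["rotation"]).as_matrix().T; p=np.array(s["position"])
    return (p+d*((z-p[2])/d[:,2])[:,None])[:,:2]
def big(m):
    c,_=cv2.findContours(m.astype(np.uint8),cv2.RETR_EXTERNAL,cv2.CHAIN_APPROX_NONE)
    return max(c,key=cv2.contourArea)[:,0,:]
def rect(P):
    (c,(w,h),a)=cv2.minAreaRect((P*1000).astype(np.float32))
    # yaw of short axis, near world x
    yaw=a if w<h else a-90
    yaw=(yaw+90)%180-90
    return np.round(np.array(c)/1000,4),round(w),round(h),round(np.radians(yaw),4)
def trivet(s,box=None):
    g=s["img"].astype(int); m=(g.min(2)>195)
    if box is not None: k=np.zeros_like(m); x0,y0,x1,y1=box; k[y0:y1,x0:x1]=1; m&=k>0
    return rect(ray(s,big(m),0.038))
E
python3 - <<'E'
from h import *
s=vision.snapshot("top"); g=s["img"].astype(int)
k=np.zeros(g.shape[:2],bool); k[155:285,205:388]=1
m=k&(g.sum(2)<235)&(g[:,:,0]<120)
m=cv2.morphologyEx(m.astype(np.uint8),cv2.MORPH_CLOSE,np.ones((9,9)))
m=cv2.morphologyEx(m,cv2.MORPH_OPEN,np.ones((5,5)))
print("board",rect(ray(s,big(m),0.03)))
c=cv2.approxPolyDP(big(m)[:,None,:],6,True)[:,0]; print(c.tolist(),np.round(ray(s,c,0.03),3).tolist())
print("trivet",trivet(s,(255,190,355,265)))
for n,uv,z in (("ramekin",(241,183),.04),("timer",(185,191),.05),("mug",(412,219),.09),("mughandle",(433,232),.05),("bottle",(185,155),.2)): print(n,np.round(ray(s,uv,z),3))
s2=vision.snapshot("scene"); print("trivet scene",trivet(s2,(250,200,350,280)))
E
```

```text
board (array([ 0.5945, -0.0312]), 437, 280, np.float64(-0.0548))
[[229, 166], [221, 258], [370, 269], [374, 177]] [[0.745, 0.178], [0.47, 0.189], [0.448, -0.24], [0.72, -0.256]]
trivet (array([ 0.5697, -0.0551]), 188, 128, np.float64(-0.2939))
ramekin [[0.691 0.139]]
timer [[0.662 0.3  ]]
mug [[ 0.586 -0.348]]
mughandle [[ 0.556 -0.418]]
bottle [[0.725 0.272]]
trivet scene (array([ 0.5682, -0.0546]), 188, 128, np.float64(-0.2872))
```

Request:
step_arm(steps=[[[0,0,0],[0,0,-5.3]],[[0,0,0],[0,0,-5.2]],[[-3.6,-4.2,0],[0,0,0]],[[-3.6,-4.2,0],[0,0,0]],[[-3.6,-4.2,0],[0,0,0]],[[-3.6,-4.2,0],[0,0,0]],[[-3.6,-4.2,0],[0,0,0]],[[-3.6,-4.2,0],[0,0,0]],[[-3.6,-4.2,0],[0,0,0]],[[-3.6,-4.2,0],[0,0,0]],[[-3.6,-4.2,0],[0,0,0]],[[-3.6,-4.2,0],[0,0,0]]], claw=1)

```text
clock: 1.7
tool_pos: [0.4849, 0.1664, 0.2578]
eef_rot: [0.028, 1.0, 0.0, 0.0]
contact_force: [0.6, 0.1, -0.5]
opening: 1.003
finger_force: 0.0
```

Request:
step_arm(steps=[[[-4.06,-4.32,0],[0,0,0]],[[-4.06,-4.32,0],[0,0,0]],[[-4.06,-4.32,0],[0,0,0]],[[-4.06,-4.32,0],[0,0,0]],[[-4.06,-4.32,0],[0,0,0]],[[0,0,4],[0,0,0]],[[0,0,4],[0,0,0]],[[0,0,4],[0,0,0]],[[0,0,4],[0,0,0]],[[0,0,0],[0,0,0]],[[0,0,0],[0,0,0]]])

```text
clock: 3.08
tool_pos: [0.6756, -0.0589, 0.0991]
eef_rot: [0.028, 1.0, 0.0, 0.001]
contact_force: [-0.5, -0.4, 0.7]
opening: 0.999
finger_force: 0.0
```

```bash
python3 - <<'E'
from h import *
for n in ("wrist","scene"):
    s=vision.snapshot(n); cv2.imwrite(f"pics/{n}1.png",s["img"][:,:,::-1])
st=sensors.get_state(); print(st["tool_pos"],st["eef_rot"],st["contact_force"])
E
```

```text
[ 0.67612285 -0.05894993  0.09989578] [2.78874160e-02 9.99609332e-01 1.00158790e-04 1.86169564e-03] [ 0.80972806  0.29151767 -0.33442456]
```

View pics/wrist1.png

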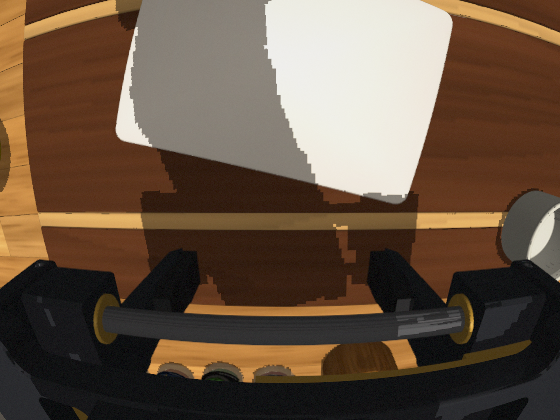

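View pics/scene1.png

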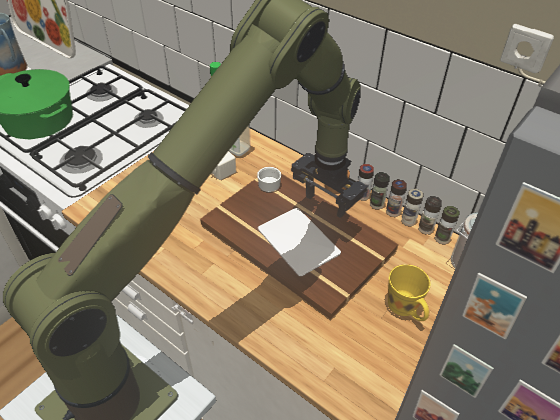

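The fingers (wrist pixels (180,255) and (385,255)) hang behind the trivet's rear edge, whose rearmost corner is at (405,203). The ramekin at (540,230) is clear. I'll lower the fingers.

Request:
step_arm(steps=[[[0,0,2],[0,0,0]],[[0,0,1.5],[0,0,0]],[[0,0,0.8],[0,0,0]],[[0,0,0.3],[0,0,0]],[[0,0,0],[0,0,0]],[[0,0,0],[0,0,0]]])

```text
clock: 3.92
tool_pos: [0.6751, -0.0589, 0.0521]
eef_rot: [0.028, 1.0, 0.0, 0.0]
contact_force: [0.4, -0.7, -0.5]
opening: 1.002
finger_force: 0.0
```

```bash
python3 - <<'E'
from h import *
for i in range(5):
    s=vision.snapshot("wrist"); st=sensors.get_state(); print(np.round(st["tool_pos"],4),st["contact_force"].round(1) if hasattr(st["contact_force"],'round') else st["contact_force"])
E
```

```text
[ 0.675  -0.0589  0.0522] [-0.4  0.2 -0.1]
[ 0.675  -0.059   0.0522] [-0.2 -0.4  0.6]
[ 0.675  -0.059   0.0521] [-1.3 -0.2 -0.4]
[ 0.6749 -0.059   0.0521] [0.  0.6 0.4]
[ 0.6748 -0.059   0.052 ] [-0.2 -1.   0.4]
```

Request:
step_arm(steps=[[[0.8,0,0],[0,0,0]],[[0.8,0,0],[0,0,0]],[[0.8,0,0],[0,0,0]],[[0.8,0,0],[0,0,0]],[[0.8,0,0],[0,0,0]],[[0.8,0,0],[0,0,0]],[[0.8,0,0],[0,0,0]],[[0.8,0,0],[0,0,0]],[[0.8,0,0],[0,0,0]],[[0.6,0,0],[0,0,0]],[[0.4,0,0],[0,0,0]],[[0,0,0],[0,0,0]]])

```text
clock: 5.68
tool_pos: [0.592, -0.0545, 0.0516]
eef_rot: [0.028, 1.0, -0.0, -0.001]
contact_force: [-0.2, -1.4, 0.3]
opening: 1.0
finger_force: 0.1
```

```bash
python3 - <<'E'
from h import *
for n in ("wrist","scene"):
    s=vision.snapshot(n); cv2.imwrite(f"pics/{n}2.png",s["img"][:,:,::-1])
st=sensors.get_state(); print(st["tool_pos"],st["eef_rot"],st["contact_force"])
E
```

```text
[ 0.59209785 -0.05446634  0.05144529] [ 2.77779850e-02  9.99613796e-01 -8.48523768e-05 -7.96967785e-04] [ 0.31446111 -0.5965257   1.05345487]
```

View pics/wrist2.png

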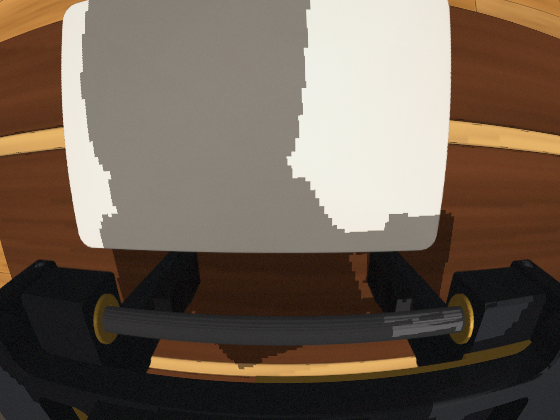

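View pics/scene2.png

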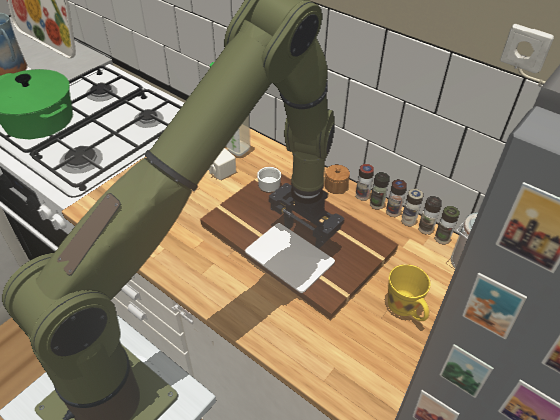

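The trivet is now squared up against both fingers: in the wrist view its rear edge is level at row 250. In the scene view its front side runs from (246,256) to (299,291). Next I'll measure how far is left to push.

```bash
cat >> h.py <<'E'
C=np.array([.5945,-.0312]); YAW=-.0548
def tob(P):
    d=np.atleast_2d(P)-C; c,s_=np.cos(YAW),np.sin(YAW)
    return np.c_[d[:,0]*c+d[:,1]*s_,-d[:,0]*s_+d[:,1]*c]*1000
def triv2(s,box,z=.038):
    x0,y0,x1,y1=box; g=s["img"].astype(int); k=np.zeros(g.shape[:2],bool); k[y0:y1,x0:x1]=1
    m=k&(g.min(2)>95)&(g.max(2)-g.min(2)<32)
    m=cv2.morphologyEx(m.astype(np.uint8),cv2.MORPH_OPEN,np.ones((3,3)))
    P=tob(ray(s,big(m),z)); (c,wh,a)=cv2.minAreaRect(P.astype(np.float32))
    f=[]  # front edge: min x in y bins
    for y in np.arange(P[:,1].min()+20,P[:,1].max()-20,10):
        q=P[(abs(P[:,1]-y)<5)]
        if len(q): f.append((y,q[:,0].min()))
    f=np.array(f); p=np.polyfit(f[:,0],f[:,1],1)
    return dict(c=np.round(c,1),wh=np.round(wh,1),a=round(a,2),front=np.round(np.polyval(p,f[:,0].mean()),1),slope=round(p[0],4),y=np.round([P[:,1].min(),P[:,1].max()],1))
def wray(s,uv,z):
    d=np.array([uv[0]-s["cx"],uv[1]-s["cy"]],float); rr=np.hypot(*d); t=rr/s["fx"]
    v=np.r_[d/rr*np.sin(t),np.cos(t)]; v=R.from_quat(s["rotation"]).apply(v); p=np.array(s["position"])
    return (p+v*(z-p[2])/v[2])[:2]
E
python3 - <<'E'
from h import *
s=vision.snapshot("scene"); print(triv2(s,(225,215,345,300)))
s=vision.snapshot("top"); print(triv2(s,(235,200,365,290)))
s=vision.snapshot("wrist")
for uv in ((130,249),(280,252),(400,250)): print(tob(wray(s,uv,.038)).round(1))
print(tob(sensors.get_state()["tool_pos"][:2]))
E
```

```text
{'c': array([-80.3, -42.3]), 'wh': array([192.4, 132.9]), 'a': 89.89, 'front': np.float64(-146.3), 'slope': np.float64(0.0012), 'y': array([-138.6,   53.9])}
{'c': array([-79.7,   8.6]), 'wh': array([ 90.6, 124.8]), 'a': 89.84, 'front': np.float64(-141.2), 'slope': np.float64(0.0074), 'y': array([-36.8,  54. ])}
[[ -13.  -103.1]]
[[-13.1 -25.9]]
[[-13.   33.7]]
[[ -0.87993076 -23.30790338]]
```

Request:
step_arm(steps=[[[0.5,0,0],[0,0,0]],[[0.6,0,0],[0,0,0]],[[0.6,0,0],[0,0,0]],[[0.6,0,0],[0,0,0]],[[0.5,0,0],[0,0,0]],[[0.3,0,0],[0,0,0]],[[0.2,0,0],[0,0,0]],[[0,0,0],[0,0,0]],[[0,0,0],[0,0,0]]])

```text
clock: 7.05
tool_pos: [0.5596, -0.0526, 0.0517]
eef_rot: [0.028, 1.0, 0.0, -0.0]
contact_force: [0.3, 0.7, 0.4]
opening: 1.001
finger_force: 0.1
```

```bash
python3 - <<'E'
from h import *
s=vision.snapshot("scene"); print(triv2(s,(210,215,345,315)))
g=s["img"].astype(int); cv2.imwrite("pics/scene3.png",s["img"][:,:,::-1])
s=vision.snapshot("wrist")
for uv in ((130,249),(280,252),(400,250)): print(tob(wray(s,uv,.038)).round(1))
st=sensors.get_state();print(tob(st["tool_pos"][:2]),st["tool_pos"],st["contact_force"])
cv2.imwrite("pics/wrist3.png",s["img"][:,:,::-1])
E
```

```text
{'c': array([-112.3,  -42.3]), 'wh': array([133.2, 192.4]), 'a': 0.04, 'front': np.float64(-178.5), 'slope': np.float64(-0.0004), 'y': array([-138.5,   53.9])}
[[ -45.5 -103.1]]
[[-45.6 -25.8]]
[[-45.6  33.8]]
[[-33.62646005 -23.2955833 ]] [ 0.55964806 -0.05261881  0.05163333] [-0.44039113 -0.87532461  0.88582108]
```

View pics/scene3.png

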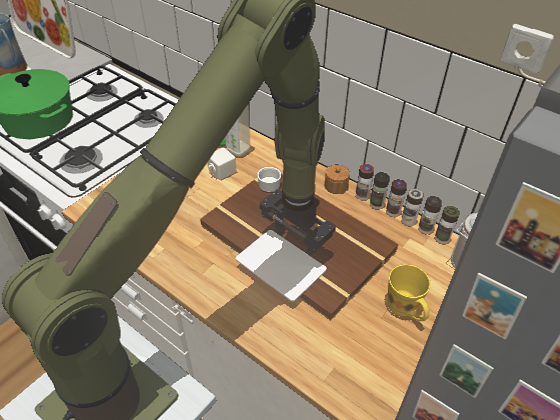

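The front side is now about 36–38 mm past the edge, parallel and flat. I'll nudge it a little further and then retreat.

Request:
step_arm(steps=[[[0.2,0,0],[0,0,0]],[[0.15,0,0],[0,0,0]],[[0,0,0],[0,0,0]],[[0,0,0],[0,0,0]],[[-1,0,0],[0,0,0]],[[-2,0,0],[0,0,0]],[[0,0,-3],[0,0,0]],[[0,0,-4],[0,0,0]],[[-3,0,-5],[0,0,0]],[[-3,0,-5],[0,0,0]],[[0,0,0],[0,0,0]],[[0,0,0],[0,0,0]]])

```text
clock: 8.65
tool_pos: [0.6454, -0.0575, 0.221]
eef_rot: [0.028, 1.0, -0.0, -0.001]
contact_force: [-0.1, 0.0, -1.1]
opening: 1.0
finger_force: 0.0
```

```bash
python3 - <<'E'
from h import *
s=vision.snapshot("scene"); print(triv2(s,(210,215,345,315)))
cv2.imwrite("pics/scene4.png",s["img"][:,:,::-1])
# independent board front edge in scene view: dark->light transitions along board x at both free ends
g=cv2.cvtColor(s["img"],cv2.COLOR_RGB2GRAY).astype(float)
M=R.from_quat(s["rotation"]).as_matrix()
def proj(bx,by,z):
    c,sn=np.cos(YAW),np.sin(YAW); w=np.array([C[0]+bx*c-by*sn,C[1]+bx*sn+by*c,z])
    v=M.T@(w-s["position"]); return v[0]/v[2]*s["fx"]+s["cx"],v[1]/v[2]*s["fy"]+s["cy"]
for by in (-.21,-.18,.08,.12,.16,.2):
    xs=np.arange(-.175,-.115,.005); print(by,[int(g[int(round(v)),int(round(u))]) for u,v in (proj(x,by,.03) for x in xs)])
w=vision.snapshot("wrist"); cv2.imwrite("pics/wrist4.png",w["img"][:,:,::-1])
E
```

```text
{'c': array([-115.8,  -42.3]), 'wh': array([133. , 192.4]), 'a': 0.0, 'front': np.float64(-182.0), 'slope': np.float64(0.0022), 'y': array([-138.5,   53.9])}
-0.21 [165, 172, 180, 175, 169, 71, 72, 78, 96, 94, 97, 100]
-0.18 [167, 176, 163, 166, 150, 74, 73, 76, 103, 94, 96, 97]
0.08 [192, 185, 156, 165, 164, 80, 77, 82, 104, 103, 103, 104]
0.12 [179, 166, 167, 174, 153, 79, 76, 81, 105, 104, 104, 104]
0.16 [168, 165, 160, 172, 177, 73, 74, 80, 106, 103, 105, 105]
0.2 [164, 167, 167, 178, 185, 107, 72, 78, 102, 102, 104, 104]
```

View pics/wrist4.png

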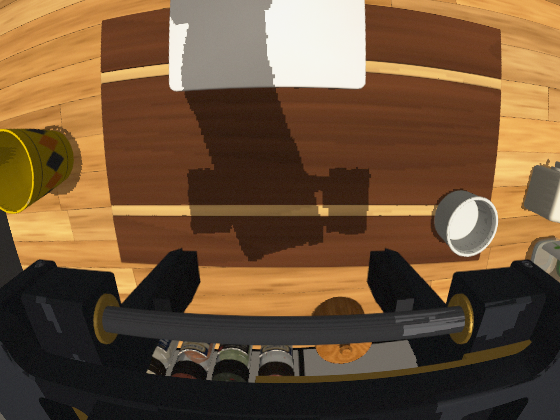

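View pics/scene4.png

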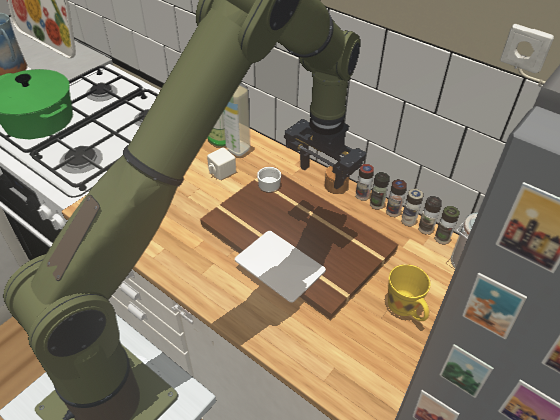

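The tile lies flat and parallel with about 40 mm overhanging. The ramekin, mug and timer haven't moved, and the gripper is clear.

```bash
python3 -c "
from plant import finish_job
print(finish_job())"
```

```text
the job is handed in; nothing more can be done
None
```

I slid the trivet to the board's front edge and handed the job in: it lies flat, parallel to the edge and within the board's ends, with about 40 mm overhanging (measured to about 2 mm). The ramekin, mug and timer stand where they were.

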